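Put the reagent bottles away in order of height

ROBOT

A 6-joint arm with a two-finger parallel gripper is mounted at the origin on the work surface. World frame = base frame: x ahead of the robot, y to its left, z up, the work surface at z = 0. Lengths are in m, angles in degrees, forces in N, time in s.
With the tool pointing down it reaches from about 0.35 to 0.775 m from the base axis. Payload 7.3 kg.
Tool frame: the origin (TCP) lies between the finger pads; the fingertips stand 17 mm ahead of it and the grasp point (between the pads) lies 2 mm behind it; x points along the fingers, y is the direction in which the jaws open and shut, and the axes are right-handed (so a half turn about x gives the same grasp; the last joint's range is limited). The gripper opens to 92 mm and grips with 3 to 60 N. Pads are 19 mm wide; open, the fingers measure 130 mm over their backs; the gripper's body (75 mm by 190 mm) begins 47 mm behind the grasp point.
Start: joints at [57.754, 19.595, 87.324, -0, 73.075, -8.365], TCP at [0.213, 0.48, 0.219] pointing down, gripper open.
Joint ranges: [-145.02, 145.02], [-44.19, 115.74], [2.07, 154.8], [-57.11, 237.11], [16.16, 152.29], [-177.93, 177.93]. Speed limits (degrees/s): [147.25, 147.25, 180, 180, 180, 180].

INTERFACE

Orientations are given as a 3x3 rotation matrix whose columns are the frame's x, y, z axes.
In Python, from bench import bot gives the robot as it stands. The module is installed in compiled form; this text tells all that it offers.
- The arm moves only by the tool arm_command, never from a script. Its argument "series" is a list of rows, each a list of 5 numbers: the shift along the tool's x, y, z in cm, then the turn about the tool's x in rad, then the finger opening in cm, from 0 to 9.18. A call has 1 to 12 rows; each row is the pose to reach, as a shift and turn from the pose measured when the call began, along the tool's axes at that moment; what a row does not reach only later rows make up. A row lasts 1/10 s, in which the tool goes at most 50 mm and 8.59 degrees, less where a joint would pass 70% of its speed; a pose out of reach is approached as far as the arm can. A call with a gripper value outside its range is refused whole. The fingers move at their own pace and stop on an object; "newtons" is the grip in N (left out, the last holds). Time passes only in rows, so rows that repeat a pose let the fingers close. It gives the time, the measured TCP pose, the force and the opening at its end, in the units of the state.
- bot.sense(): the state, without advancing time (a new reading comes with each control period).
- bot.snapshot(name): name is "scene" or "top" or "wrist"; returns (picture, depth): 384x512x3 uint8, blue, green, red; 384x512 float32, m along the optical axis (not along the pixel's ray), 0 where there is no reading.
- bot.get_calibration(name): a dict with "fx", "fy", "cx", "cy" (pixels), "dist" ([k1, k2, p1, p2, k3] as OpenCV has them; the pictures are not rectified), "cam_to_world" (4x4, takes a point from camera to world coordinates); the wrist camera has in their place "hand_eye" (4x4, takes a point from camera to tool coordinates, whose origin is the TCP and whose axes are the tool frame's). Camera axes: x right, y down, z forward; pixel columns grow to the right and rows downward; lengths in m; the calibration is good to about 2 mm. A picture is of the moment at which its call begins: read the wrist's pose just before it. get_calibration takes no time and is no camera call.
- bot.sign_off(): hands the job in, once; it reports no verdict.
Trained networks look in the newest picture that a camera, given by its name, has taken for a name from the list of things; names that differ only in an ending like _2 or _b are one class to them, and where a whole thing is asked for, a point or a joint stands for the part that bears it (a point fixed in the world has none). Each returns a list of dicts, best first, with "p" (0 to 1); they miss things now and then, are a little off and sometimes report something else, mostly with a low value. They report only what shows in the picture. A call takes as long as a camera call. They do not tell look-alikes from the thing itself.
- bot.cut_out(query, camera): "region" (384x512 bool, what is visible of it) and "bbox" ([left, top, width, height] in pixels, round what is visible of it).
The state is a dict: "t": time; "qpos": joint angles; "qd": joint speeds; "effort": joint torques, N m; "ee_pos": TCP position; "tool_rot": TCP orientation; "contact_force": force on the tool from outside, world axes, zero at the start; "wrist_torque": the same for the moment, N m; "opening": opening from 0.0 (shut) to 1.0 (fully open).
Only numpy, scipy, OpenCV 4.12 (cv2) and the standard library are available. Lean on these libraries where they do the work, as an engineer would, in place of code of your own. Each camera call takes 0.05 s, during which the arm holds its last target. There are 200 camera calls.

TASK

Put the four white reagent bottles away in the grey bottle rack, one standing upright in each ring and in order of height: the shortest in the end ring nearest the blue wire tube rack, rising to the tallest in the ring farthest from it, so that nobody has to reach over the tall ones. Do not knock any bottle over, and leave the orange-lidded specimen cup where it stands.

Things in the scene. Friction and masses are not known exactly. Their poses are not given: they have to be found in the camera images.
- bottle_a: White round wide-mouth reagent bottle with a blank paper label and a black ribbed screw cap; the shortest of the four: 66 mm tall in all, body 34 mm in diameter; the cap is 25 mm in diameter and takes up the top 16 mm. Stands loose and upright on the desk; it can be lifted by its cap, which does not turn. Mass about 45 g. Origin: centre of its underside, z up.
- bottle_b: White round wide-mouth reagent bottle with a blank paper label and a black ribbed screw cap; the second shortest: 86 mm tall in all, body 41 mm in diameter; the cap is 30 mm in diameter and takes up the top 17 mm. Stands loose and upright on the desk; it can be lifted by its cap, which does not turn. Mass about 85 g. Origin: centre of its underside, z up.
- bottle_c: White round wide-mouth reagent bottle with a blank paper label and a black ribbed screw cap; the second tallest: 108 mm tall in all, body 50 mm in diameter; the cap is 36 mm in diameter and takes up the top 18 mm. Stands loose and upright on the desk; it can be lifted by its cap, which does not turn. Mass about 150 g. Origin: centre of its underside, z up.
- bottle_d: White round wide-mouth reagent bottle with a blank paper label and a black ribbed screw cap; the tallest of the four: 134 mm tall in all, body 58 mm in diameter; the cap is 42 mm in diameter and takes up the top 20 mm. Stands loose and upright on the desk; it can be lifted by its cap, which does not turn. Mass about 260 g. Origin: centre of its underside, z up.
- ring_1: Bright metal collar ring on the grey plate of the bottle rack (fixed), right-hand (-y) end of the row: inner diameter 74 mm, outer 81, 12 mm high. Its floor is the plate's top, 8 mm above the desk. Origin: its centre at that floor; z up, x across the row (away from the robot), y along the row towards ring_4. Four like rings, 84 mm apart in a straight row.
- ring_2: Bright metal collar ring on the grey plate of the bottle rack (fixed), the second from the right: inner diameter 74 mm, outer 81, 12 mm high. Its floor is the plate's top, 8 mm above the desk. Origin: its centre at that floor; z up, x across the row (away from the robot), y along the row towards ring_4. Four like rings, 84 mm apart in a straight row.
- ring_3: Bright metal collar ring on the grey plate of the bottle rack (fixed), the third from the right: inner diameter 74 mm, outer 81, 12 mm high. Its floor is the plate's top, 8 mm above the desk. Origin: its centre at that floor; z up, x across the row (away from the robot), y along the row towards ring_4. Four like rings, 84 mm apart in a straight row.
- ring_4: Bright metal collar ring on the grey plate of the bottle rack (fixed), left-hand (+y) end of the row: inner diameter 74 mm, outer 81, 12 mm high. Its floor is the plate's top, 8 mm above the desk. Origin: its centre at that floor; z up, x across the row (away from the robot), y along the row towards ring_4. Four like rings, 84 mm apart in a straight row.
- tube_rack: Blue wire rack for sample tubes, 198 mm long (along its x), 102 mm wide and 70 mm high, fixed, with four capped tubes that reach 106 mm. It stands beyond one end of the bottle rack, on the left or on the right (a teal timer stands at the other side). Origin: centre of its underside, z up.
- specimen_cup: Specimen cup, cream, with an orange screw lid, 64 mm in diameter over the lid and 70 mm tall, standing loose among the bottles. Not to be moved. Origin: centre of its underside, z up.
There are look-alikes about, which are no part of the job. Leave any purple or red look-alike of the bottle_b alone.

How it is judged:
By the outcome, as a careful person would: the job done as asked, in the order asked, and still so for the second after the job is handed in, with the robot touching nothing.
It also fails if it takes over 106 s, if anything falls off the work surface, if the arm or the gripper's body presses on something with over 40 N, if the wrist force passes 120 N, or if a joint passes its speed limit or range.

## Working session

There is one attempt and no reset: what is moved stays moved. The work goes in short steps, Python scripts to look and compute and a tool call to move; the robot and the scene stay as the last step left them, time stands still between calls to the robot, and variables do not carry over. Pictures are saved under pics/ and viewed, about 12 in all and at most 16, crops included, and the job is handed in when it is done.

Besides the shell and the picture viewer there is one more tool, called after "Request:" as name(argument=value, ...) on one line, values as JSON. arm_command: Moves the arm, as the interface text tells. Its arguments: {"type":"object","properties":{"series":{"type":"array","items":{"type":"array","items":{"type":"number"}}},"newtons":{"type":"number"}},"required":["series"]}

```bash
mkdir -p pics; python3 - <<'E'
from bench import bot
import cv2,numpy as np
s=bot.sense();print(s['t'],s['ee_pos'],np.round(s['tool_rot'],3).tolist(),s['opening'])
for n in("scene","top"):
    p,d=bot.snapshot(n);cv2.imwrite(f'pics/{n}0.png',p);np.save(f'{n}0.npy',d)
    c=bot.get_calibration(n);print(n,c)
E
```

```text
0.0 [0.21227784 0.47969042 0.21853835] [[-0.001, 0.405, 0.914], [-0.001, 0.914, -0.405], [-1.0, -0.002, -0.0]] 1.0002085388434878
scene {'fx': 438.785915092703, 'fy': 438.785915092703, 'cx': 252.60995610740298, 'cy': 194.24457399906524, 'dist': array([-0.01205406,  0.        ,  0.        ,  0.        ,  0.        ]), 'cam_to_world': array([[-0.55320013,  0.70162004, -0.44910905,  1.056601  ],
       [ 0.8330424 ,  0.46387482, -0.30143078,  0.39351285],
       [-0.00315949, -0.54087843, -0.84109485,  1.08691064],
       [ 0.        ,  0.        ,  0.        ,  1.        ]])}
top {'fx': 474.4852297801534, 'fy': 474.4852297801534, 'cx': 250.5177708233854, 'cy': 193.56208903357424, 'dist': array([-0.19716319,  0.        ,  0.        ,  0.        ,  0.        ]), 'cam_to_world': array([[ 0.02882183, -0.99459339,  0.09976619,  0.37980018],
       [-0.9994587 , -0.03025811, -0.01291305,  0.00918493],
       [ 0.01586197, -0.09934001, -0.99492711,  1.37448777],
       [ 0.        ,  0.        ,  0.        ,  1.        ]])}
```

View pics/scene0.png

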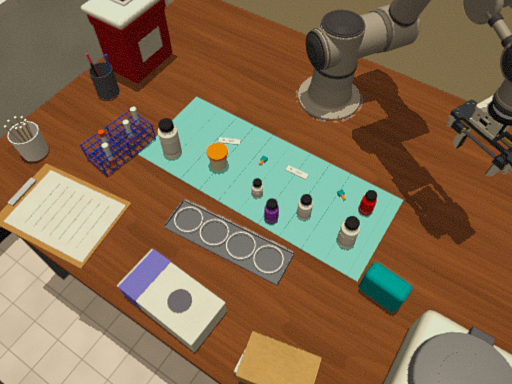

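View pics/top0.png

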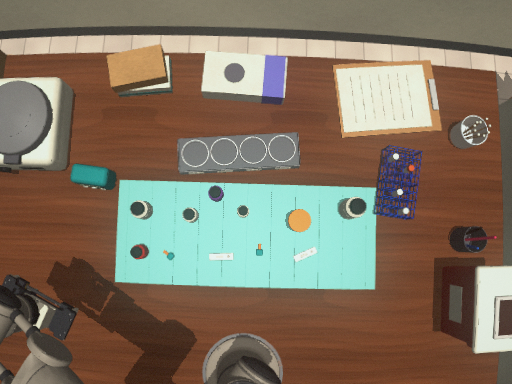

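Scene: the blue rack is at the right (top view 398,183), so ring_1 gets the shortest. White bottles in top view: d (352,208), c (140,210), b (190,215), a (243,211). Look-alikes are purple (215,193) and red (138,252); the cup is at (299,220); the rings run from (195,153) to (282,148).

```bash
cat > h.py <<'E'
from bench import bot
import cv2,numpy as np
def world(n,d):
    c=bot.get_calibration(n);K=np.array([[c['fx'],0,c['cx']],[0,c['fy'],c['cy']],[0,0,1]])
    v,u=np.mgrid[:384,:512]
    q=cv2.undistortPoints(np.stack([u,v],-1).reshape(-1,1,2).astype(np.float64),K,c['dist']).reshape(384,512,2)
    P=np.dstack([q[...,0]*d,q[...,1]*d,d]);M=c['cam_to_world']
    W=P@M[:3,:3].T+M[:3,3];W[d==0]=np.nan
    return W
def top_of(W,u,v,r=22):
    """height (98th pct) and centre of the cap's top face near a pixel"""
    w=W[max(v-r,0):v+r,max(u-r,0):u+r].reshape(-1,3);w=w[~np.isnan(w[:,0])]
    h=np.percentile(w[w[:,2]<.2][:,2],99)
    t=w[abs(w[:,2]-h)<.006]
    (x,y),rad=cv2.minEnclosingCircle(t[:,:2].astype(np.float32))
    return np.round([x,y,h,rad*2,len(t)],4), np.round((np.percentile(t,3,0)+np.percentile(t,97,0))[:2]/2,4)
E
python3 - <<'E'
from h import *
d=np.load('top0.npy');W=world('top',d)
print('table z',np.nanmedian(W[240:280,180:200,2]))
for k,u,v,r in[('a',243,211,10),('b',190,215,13),('c',140,210,14),('d',352,208,18),('purple',215,193,12),('red',138,252,13),('cup',299,220,16)]:print(k,*top_of(W,u,v,r))
p=cv2.imread('pics/top0.png')
for u,v in[(195,153),(224,151),(253,150),(282,148)]:
    w=W[v-17:v+18,u-17:u+18].reshape(-1,3);m=w[w[:,2]>.014]
    print('ring',np.round([*((np.percentile(m,2,0)+np.percentile(m,98,0))[:2]/2),np.median(m[:,2]),*np.ptp(m[:,:2],axis=0)],4), W[v,u].round(4))
# scene cross-check
W2=world('scene',np.load('scene0.npy'))
for k,u,v,r in[('a',257,183,7),('b',306,200,8),('c',351,224,10),('d',166,125,10),('cup',217,152,12)]:print('scene',k,*top_of(W2,u,v,r))
for u,v in[(269,259),(240,245),(214,232),(188,219)]:print(W2[v,u].round(4))
cv2.imwrite('pics/crop1.png',cv2.resize(p[130:270,110:380],None,fx=2.9,fy=2.9,interpolation=cv2.INTER_CUBIC))
E
```

```text
table z -0.00013767752327176197
a [4.649e-01 1.170e-02 6.930e-02 2.490e-02 4.900e+01] [0.4647 0.0123]
b [4.494e-01 1.613e-01 8.920e-02 3.080e-02 8.000e+01] [0.4494 0.1623]
c [4.573e-01 2.990e-01 1.111e-01 3.560e-02 1.070e+02] [0.4583 0.2992]
d [ 4.802e-01 -2.950e-01  1.365e-01  4.280e-02  1.590e+02] [ 0.4799 -0.2944]
purple [5.124e-01 9.120e-02 8.940e-02 2.940e-02 6.800e+01] [0.5118 0.091 ]
red [3.407e-01 3.018e-01 8.850e-02 3.260e-02 8.700e+01] [0.3403 0.3019]
cup [ 4.417e-01 -1.446e-01  7.390e-02  6.380e-02  2.840e+02] [ 0.4415 -0.1437]
ring [0.6256 0.1575 0.0178 0.0899 0.1026] [0.6305 0.1569 0.0115]
ring [0.6364 0.0716 0.0182 0.0881 0.1008] [0.6398 0.0727 0.0063]
ring [ 0.6392 -0.0121  0.0181  0.0986  0.1006] [ 0.6443 -0.0121  0.0124]
ring [ 0.6473 -0.0964  0.0179  0.0961  0.1011] [ 0.6539 -0.097   0.0079]
scene a [4.695e-01 1.270e-02 6.840e-02 2.640e-02 5.000e+01] [0.4691 0.0136]
scene b [4.536e-01 1.612e-01 8.910e-02 2.980e-02 7.100e+01] [0.4538 0.1617]
scene c [4.627e-01 3.017e-01 1.115e-01 3.670e-02 1.170e+02] [0.4621 0.3008]
scene d [ 4.839e-01 -2.942e-01  1.369e-01  4.380e-02  1.200e+02] [ 0.4843 -0.2947]
scene cup [ 4.458e-01 -1.441e-01  7.370e-02  6.610e-02  2.380e+02] [ 0.446  -0.1427]
[0.6271 0.1568 0.0067]
[0.6365 0.0693 0.0087]
[ 0.6453 -0.0115  0.0136]
[ 0.6511 -0.0985  0.0099]
```

View pics/crop1.png

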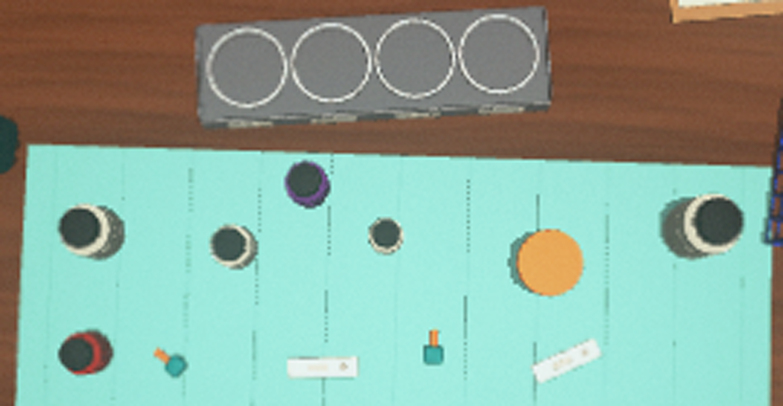

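Crop confirms the choice: four white-bodied black caps, the purple and red ones excluded. Now fit the rings from both cameras.

```bash
cat >> h.py <<'E'
def to_plane(n,pts,z):
    c=bot.get_calibration(n);K=np.array([[c['fx'],0,c['cx']],[0,c['fy'],c['cy']],[0,0,1]])
    q=cv2.undistortPoints(np.array(pts,float).reshape(-1,1,2),K,c['dist']).reshape(-1,2)
    M=c['cam_to_world'];r=np.c_[q,np.ones(len(q))]@M[:3,:3].T
    return M[:3,3]+r*((z-M[2,3])/r[:,2])[:,None]
E
python3 - <<'E'
from h import *
for n,cs in(('top',[(282,148),(253,150),(224,151),(195,153)]),('scene',[(188,219),(214,232),(240,245),(269,259)])):
    p=cv2.imread(f'pics/{n}0.png');b=p.min(2)
    v,u=np.mgrid[:384,:512];X=to_plane(n,np.stack([u,v],-1).reshape(-1,2),.02).reshape(384,512,3)
    C=[]
    for cu,cv in cs:
        c=X[cv,cu,:2]
        for i in range(6):
            r=np.hypot(*(X[...,:2]-c).transpose(2,0,1));m=(r>.030)&(r<.046)&(b>135)
            A=X[m][:,:2];s=np.linalg.lstsq(np.c_[2*A,np.ones(len(A))],(A**2).sum(1),rcond=None)[0];c=s[:2]
        C.append([*c,2*np.sqrt(s[2]+c@c),m.sum()])
    C=np.array(C);print(n,C.round(4).tolist(),np.hypot(*np.diff(C[:,:2],axis=0).T).round(4))
E
```

```text
top [[0.651, -0.0942, 0.0779, 143.0], [0.6442, -0.0116, 0.0776, 136.0], [0.6367, 0.0733, 0.0782, 156.0], [0.6294, 0.156, 0.0779, 176.0]] [0.0829 0.0852 0.083 ]
scene [[0.6531, -0.094, 0.078, 150.0], [0.6459, -0.0109, 0.0778, 159.0], [0.6389, 0.0727, 0.0779, 165.0], [0.6317, 0.1557, 0.0775, 177.0]] [0.0833 0.0839 0.0833]
```

Request:
arm_command(series=[[0,0,0,0.15,6],[0,0,0,0.3,6],[-1,0,0,0.45,6],[-1,0,0,0.6,6],[-1,0,0,0.75,6],[-1,0,0,0.9,6],[-1,0,0,1.05,6],[-1,0,0,1.153,6],[-1,0,0,1.153,6],[-1,0,0,1.153,6]])

```text
t: 1.1
ee_pos: [0.2122, 0.4796, 0.2284]
tool_rot: [[-0.001, 1.0, 0.004], [-0.002, 0.004, -1.0], [-1.0, -0.001, 0.002]]
contact_force: [0.5, 0.7, -0.2]
opening: 0.653
```

Request:
arm_command(series=[[0,25.3,46.8,0,6],[0,25.3,46.8,0,6],[0,25.3,46.8,0,6],[0,25.3,46.8,0,6],[0,25.3,46.8,0,6],[0,25.3,46.8,0,6],[0,25.3,46.8,0,6],[0,25.3,46.8,0,6],[0,25.3,46.8,0,6],[0,25.3,46.8,0,6],[0,25.3,46.8,0,6],[0,25.3,46.8,0,6]])

```text
t: 2.3
ee_pos: [0.4686, 0.0092, 0.2285]
tool_rot: [[-0.001, 1.0, 0.002], [-0.003, 0.002, -1.0], [-1.0, -0.001, 0.003]]
contact_force: [0.3, -0.1, 0.4]
opening: 0.656
```

```bash
cat >> h.py <<'E'
def go(x,y,z):
    s=bot.sense();d=s['tool_rot'].T@(np.array([x,y,z])-s['ee_pos']) if hasattr(s['tool_rot'],'T') else None
    R=np.array(s['tool_rot']);print('shift cm',(100*d).round(2),'turn to align y with +x',round(float(np.arctan2(R[1,1],R[0,1])),4),'t',s['t'],'op',s['opening'],'f',np.round(s['contact_force'],1),np.round(s['ee_pos'],4))
E
python3 - <<'E'
from h import *
go(.467,.0125,.10)
p,d=bot.snapshot('wrist');cv2.imwrite('pics/w1.png',p)
c=bot.get_calibration('wrist');s=bot.sense();print(c)
E
```

```text
shift cm [12.85 -0.15 -0.36] turn to align y with +x 0.0017 t 2.3 op 0.6557491277193651 f [ 0.3 -0.1  0.4] [0.4686 0.0092 0.2285]
{'fx': 306.20075476693006, 'fy': 306.20075476693006, 'cx': 254.65573327415623, 'cy': 190.13586624760222, 'dist': array([-0.04012139,  0.        ,  0.        ,  0.        ,  0.        ]), 'hand_eye': array([[-1.07145203e-03, -2.71925040e-01,  9.62317840e-01,
        -1.64168545e-01],
       [ 9.99999072e-01, -1.10106051e-03,  8.02276629e-04,
        -2.92493575e-04],
       [ 8.41411072e-04,  9.62317806e-01,  2.71925967e-01,
        -7.51607492e-02],
       [ 0.00000000e+00,  0.00000000e+00,  0.00000000e+00,
         1.00000000e+00]])}
```

View pics/w1.png

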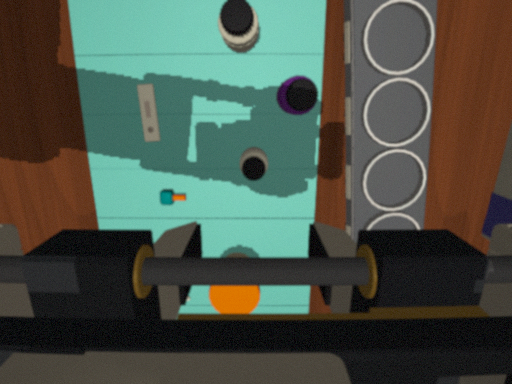

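Wrist view: bottle_a's cap at (254,168), purple at (298,95), b at (237,18), cup at (235,293). Cross-check a by wrist depth.

```bash
cat >> h.py <<'E'
def wrist_cap(z, near, R=.035):
    """dark cap at height z near world xy; centre from dark pixels cast on the plane z"""
    s=bot.sense();p,d=bot.snapshot('wrist');c=bot.get_calibration('wrist')
    T=np.eye(4);T[:3,:3]=s['tool_rot'];T[:3,3]=s['ee_pos'];M=T@c['hand_eye']
    K=np.array([[c['fx'],0,c['cx']],[0,c['fy'],c['cy']],[0,0,1]]);v,u=np.mgrid[:384,:512]
    q=cv2.undistortPoints(np.stack([u,v],-1).reshape(-1,1,2).astype(float),K,c['dist']).reshape(384,512,2)
    P=np.dstack([q*d[...,None],d])@M[:3,:3].T+M[:3,3]
    r=np.dstack([q,np.ones((384,512))])@M[:3,:3].T;X=M[:3,3]+r*((z-M[2,3])/r[...,2])[...,None]
    m=(np.hypot(P[...,0]-near[0],P[...,1]-near[1])<R)&(d>0)&(abs(P[...,2]-z)<.008)
    A=X[m][:,:2]
    return p,(A.min(0)+A.max(0)).round(4)/2,np.ptp(A,axis=0).round(4),np.median(P[m][:,2]).round(4),m.sum()
E
python3 - <<'E'
from h import *
print(wrist_cap(.066,(.467,.0125))[1:])
E
```

```text
(array([0.46695, 0.0153 ]), array([0.0251, 0.0267]), np.float64(0.0645), np.int64(432))
```

Request:
arm_command(newtons=15, series=[[5,-0.16,-0.45,0,6],[9,-0.16,-0.45,0,6],[12,-0.16,-0.45,0,6],[14,-0.16,-0.45,0,6],[15.2,-0.16,-0.45,0,6],[15.95,-0.16,-0.45,0,6],[15.95,-0.16,-0.45,0,6],[15.95,-0.16,-0.45,0,1.5],[15.95,-0.16,-0.45,0,1.5],[15.95,-0.16,-0.45,0,1.5],[15.95,-0.16,-0.45,0,1.5],[15.95,-0.16,-0.45,0,1.5]])

```text
t: 3.6
ee_pos: [0.4649, 0.0166, 0.0692]
tool_rot: [[-0.002, 1.0, 0.004], [-0.001, 0.004, -1.0], [-1.0, -0.002, 0.001]]
contact_force: [-0.8, 0.5, 0.0]
opening: 0.266
```

```bash
python3 - <<'E'
from h import *
go(.652,-.094,.20)
E
```

```text
shift cm [-13.09  18.64  11.15] turn to align y with +x 0.0036 t 3.6 op 0.26604357253006466 f [-0.8  0.5  0. ] [0.4649 0.0166 0.0692]
```

Opening 24.4 mm: cap gripped. Lift and carry to ring_1.

Request:
arm_command(newtons=20, series=[[-3,0,0,0,1.5],[-7,0,0,0,1.5],[-10,2,1.2,0,1.5],[-10,5,3,0,1.5],[-10,8,5,0,1.5],[-10,11,7,0,1.5],[-10,14,9,0,1.5],[-10,17,10.5,0,1.5],[-10,18.6,11.0,0,1.5],[-10,18.6,11.0,0,1.5],[-10,18.6,11.0,0,1.5]])

```text
t: 4.7
ee_pos: [0.6508, -0.0924, 0.1684]
tool_rot: [[-0.003, 1.0, 0.004], [-0.001, 0.004, -1.0], [-1.0, -0.003, 0.001]]
contact_force: [0.2, -0.2, 0.1]
opening: 0.166
```

```bash
python3 - <<'E'
from h import *
go(.652,-.093,.078)
E
```

```text
shift cm [9.04 0.14 0.05] turn to align y with +x 0.0035 t 4.7 op 0.16631127952137822 f [ 0.2 -0.2  0.1] [ 0.6508 -0.0924  0.1684]
```

The opening fell to 15 mm, so the bottle slipped. Look.

```bash
python3 - <<'E'
from h import *
p,d=bot.snapshot('top');q,e=bot.snapshot('scene');np.save('top1.npy',d)
cv2.imwrite('pics/l1.png',np.vstack([cv2.resize(p[120:270,110:380],(540,300),interpolation=3),cv2.resize(q[100:250,150:420],(540,300),interpolation=3)]))
E
```

```text
(no output)
```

View pics/l1.png

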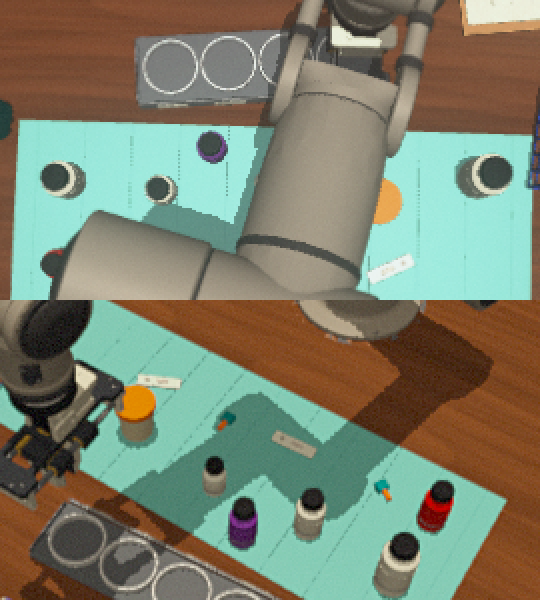

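Bottle_a slid out of the fingertips and is still standing near its old spot (scene crop 213,478). The pads evidently don't reach the tips, so I'll grip lower, on the body. Return and re-measure.

Request:
arm_command(series=[[-6,0,0,0,6],[-6,-5,-3,0,6],[-6,-10,-6,0,6],[-6,-15,-9,0,6],[-6,-18.4,-10.7,0,6],[-6,-18.4,-10.7,0,6],[-6,-18.4,-10.7,0,6]])

```text
t: 5.5
ee_pos: [0.4646, 0.0154, 0.2306]
tool_rot: [[-0.001, 1.0, 0.006], [-0.001, 0.006, -1.0], [-1.0, -0.001, 0.001]]
contact_force: [0.4, 0.5, 0.7]
opening: 0.649
```

```bash
python3 - <<'E'
from h import *
p,*r=wrist_cap(.066,(.467,.0145));print(r)
x,y=r[0];go(x,y,.038);cv2.imwrite('pics/w2.png',p)
E
```

```text
[array([0.4665 , 0.01525]), array([0.0253, 0.026 ]), np.float64(0.0645), np.int64(428)]
shift cm [19.25  0.02 -0.1 ] turn to align y with +x 0.0051 t 5.55 op 0.6501618247997467 f [ 0.1 -0.4 -0.3] [0.4663 0.0146 0.2305]
```

View pics/w2.png

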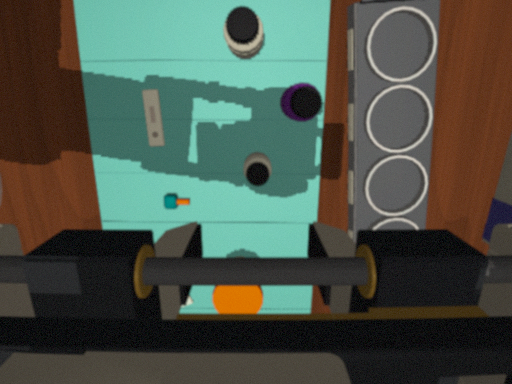

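Bottle a stands upright at (257,172), unmoved at (.4665,.015).

Request:
arm_command(newtons=20, series=[[5,0,-0.1,0,6],[10,0,-0.1,0,6],[13,0,-0.1,0,6],[16,0,-0.1,0,6],[18,0,-0.1,0,6],[19.2,0,-0.1,0,6],[19.2,0,-0.1,0,2.5],[19.2,0,-0.1,0,2.5],[19.2,0,-0.1,0,2.5],[19.2,0,-0.1,0,2.5],[19.2,0,-0.1,0,2.5],[19.2,0,-0.1,0,2.5]])

```text
t: 6.75
ee_pos: [0.4667, 0.0153, 0.039]
tool_rot: [[0.001, 1.0, 0.005], [-0.002, 0.005, -1.0], [-1.0, 0.001, 0.002]]
contact_force: [0.1, 0.0, 0.3]
opening: 0.273
```

Request:
arm_command(series=[[0,0,0,0,2.5],[0,0,0,0,2.5],[-1.5,0,0,0,2.5],[-3,0,0,0,2.5],[-5,0,0,0,2.5],[-5,0,0,0,2.5]])

```text
t: 7.35
ee_pos: [0.4681, 0.0152, 0.091]
tool_rot: [[0.006, 1.0, 0.005], [-0.002, 0.005, -1.0], [-1.0, 0.006, 0.002]]
contact_force: [0.6, 0.2, 0.1]
opening: 0.271
```

```bash
python3 - <<'E'
from h import *
go(.652,-.094,.13)
p,d=bot.snapshot('wrist');q,e=bot.snapshot('scene');cv2.imwrite('pics/w3.png',np.hstack([cv2.resize(p[100:300,130:400],(405,300)),cv2.resize(q[100:250,150:350],(390,300),interpolation=3)]))
E
```

```text
shift cm [-3.78 18.35 11.03] turn to align y with +x 0.0053 t 7.35 op 0.27138595682137495 f [0.6 0.2 0.1] [0.4681 0.0152 0.091 ]
```

View pics/w3.png

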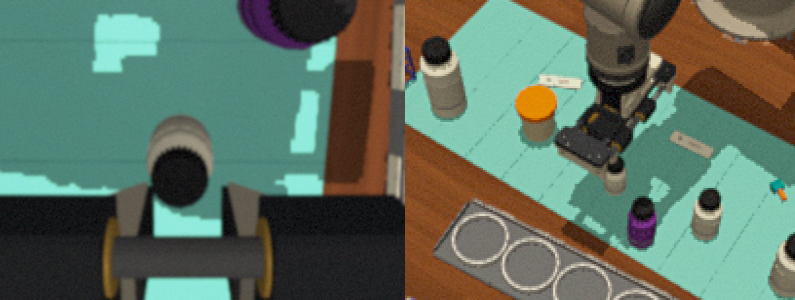

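The fingers closed to the commanded 25 mm on nothing; the bottle seems to stand just beyond them in +y. Check the geometry.

```bash
python3 - <<'E'
from h import *
c=bot.get_calibration('wrist');M=np.linalg.inv(c['hand_eye'])
for P in([.017,.0125,0],[.017,-.0125,0],[0,.0125,0],[0,0,0]):
    q=M[:3,:3]@P+M[:3,3];print(P,(c['fx']*q[0]/q[2]+c['cx']).round(),(c['fy']*q[1]/q[2]+c['cy']).round())
p,*r=wrist_cap(.066,(.467,.0145),.06);print(r)
d=bot.snapshot('scene')[1];W=world('scene',d)
print(top_of(W,257,183,7))
s=bot.sense();print(s)
d=bot.snapshot('wrist')[1]
T=c['hand_eye'];K=np.array([[c['fx'],0,c['cx']],[0,c['fy'],c['cy']],[0,0,1]])
for u,v in[(250,216),(250,200),(225,230),(290,230),(225,260),(290,260)]:
    q=np.array([(u-c['cx'])/c['fx'],(v-c['cy'])/c['fy'],1])*d[v,u];print((u,v),(T[:3,:3]@q+T[:3,3]).round(4))
E
```

```text
[0.017, 0.0125, 0] 275.0 226.0
[0.017, -0.0125, 0] 235.0 226.0
[0, 0.0125, 0] 276.0 238.0
[0, 0, 0] 255.0 238.0
[array([0.4644, 0.0167]), array([0.0255, 0.0273]), np.float64(0.0645), np.int64(1153)]
(array([5.484e-01, 5.240e-02, 1.991e-01, 2.260e-02, 3.300e+01]), array([0.5482, 0.0489]))
{'t': 7.55, 'qpos': array([ -7.47521759,  22.7134961 , 106.519021  ,  -0.10739004,
        50.78201806,  -7.70955076]), 'qd': array([ 0.08693573,  0.25559636, -0.07375738,  0.03946463,  0.17614478,
        0.01150822]), 'effort': array([ 1.36884424e-02, -4.04939818e+01, -1.87473929e+01,  5.42946090e-02,
        2.90502916e-02,  2.58392029e-04]), 'ee_pos': array([0.46596475, 0.01543764, 0.08815864]), 'tool_rot': array([[-4.39592965e-04,  9.99985988e-01,  5.27542870e-03],
       [-1.40688023e-03,  5.27480554e-03, -9.99985098e-01],
       [-9.99998914e-01, -4.47008311e-04,  1.40454175e-03]]), 'contact_force': array([ 0.06370029, -0.198184  ,  0.08705284]), 'wrist_torque': array([-0.05319022,  0.08938946, -0.0340354 ]), 'opening': 0.26997973173429723}
(250, 216) [ 0.0245 -0.0032 -0.0042]
(250, 200) [ 0.042  -0.0034 -0.0097]
(225, 230) [-0.0183 -0.0154 -0.0127]
(290, 230) [-0.0173  0.0181 -0.0122]
(225, 260) [-0.0862 -0.0086 -0.0326]
(290, 260) [-0.0858  0.0098 -0.0323]
```

Geometry agrees (bottle centred under the fingers), so why no contact isn't clear. Go down again, close in steps, and look.

Request:
arm_command(newtons=20, series=[[-1,0,0,0,6],[-1,0,0,0,6],[-1,0,0,0,6],[-1,0,0,0,6],[-1,0,0,0,6],[-1,0,0,0,6],[1,0,0,0,6],[3,0,0,0,6],[5,0,0,0,6],[5,0,0,0,6]])

```text
t: 8.6
ee_pos: [0.4642, 0.0156, 0.0361]
tool_rot: [[-0.005, 1.0, 0.005], [-0.001, 0.005, -1.0], [-1.0, -0.005, 0.001]]
contact_force: [0.3, -0.6, -0.1]
opening: 0.652
```

Request:
arm_command(series=[[0,0,0,0,2.5],[0,0,0,0,2.5],[0,0,0,0,2.5],[0,0,0,0,2.5],[0,0,0,0,2.5],[0,0,0,0,2.5],[0,0,0,0,2.5],[0,0,0,0,2.5],[0,0,0,0,2.5]])

```text
t: 9.5
ee_pos: [0.4646, 0.0155, 0.0364]
tool_rot: [[-0.005, 1.0, 0.005], [-0.001, 0.005, -1.0], [-1.0, -0.005, 0.001]]
contact_force: [1.0, 0.7, 3.4]
opening: 0.271
```

```bash
python3 - <<'E'
from h import *
go(.652,-.094,.13)
p,d=bot.snapshot('wrist');q,e=bot.snapshot('scene');cv2.imwrite('pics/w4.png',np.hstack([cv2.resize(p[150:300,155:355],(400,300)),cv2.resize(q[150:225,200:300],(400,300),interpolation=3)]))
E
```

```text
shift cm [-9.44 18.64 11.06] turn to align y with +x 0.0053 t 9.5 op 0.27102666005263915 f [1.  0.7 3.4] [0.4646 0.0155 0.0364]
```

View pics/w4.png

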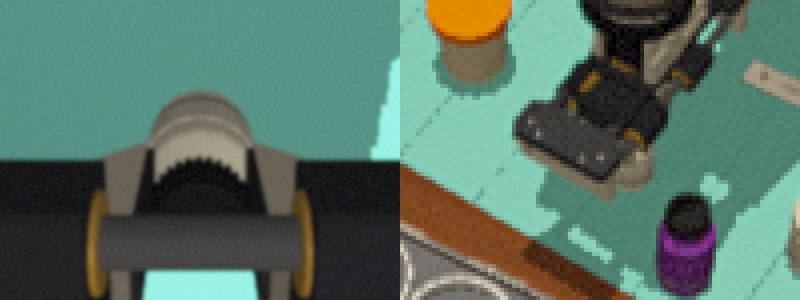

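The fingers do flank the bottle; my 2.5 cm command may simply leave no squeeze. Close fully.

Request:
arm_command(newtons=20, series=[[0,0,0,0,0],[0,0,0,0,0],[0,0,0,0,0],[0,0,0,0,0]])

```text
t: 10.0
ee_pos: [0.4646, 0.0155, 0.0364]
tool_rot: [[-0.005, 1.0, 0.005], [-0.001, 0.005, -1.0], [-1.0, -0.005, 0.001]]
contact_force: [0.5, 0.9, 4.0]
opening: 0.273
```

Request:
arm_command(series=[[0,0,0,0,0],[-1,0,0,0,0],[-2,0,0,0,0],[-2,0,0,0,0]])

```text
t: 10.4
ee_pos: [0.4654, 0.0154, 0.0578]
tool_rot: [[-0.002, 1.0, 0.005], [-0.001, 0.005, -1.0], [-1.0, -0.002, 0.001]]
contact_force: [-0.3, 0.1, -0.5]
opening: 0.265
```

```bash
python3 - <<'E'
from h import *
go(.652,-.094,.15)
p,d=bot.snapshot('wrist');q,e=bot.snapshot('scene');cv2.imwrite('pics/w5.png',np.hstack([cv2.resize(p[150:300,155:355],(400,300)),cv2.resize(q[150:225,200:300],(400,300),interpolation=3)]))
E
```

```text
shift cm [-9.25 18.58 11.05] turn to align y with +x 0.0052 t 10.4 op 0.2654644863463534 f [-0.3  0.1 -0.5] [0.4654 0.0154 0.0578]
```

View pics/w5.png

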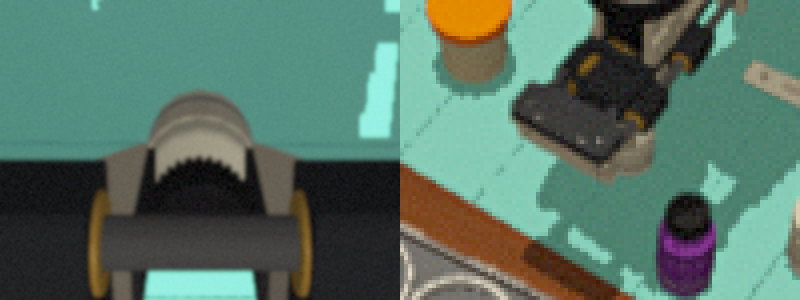

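The bottle rises with the gripper: it is held now. The earlier failures were a slip with too little overlap, then no squeeze. Carry to ring_1.

Request:
arm_command(series=[[-3,0,0,0,0],[-6,1,0.5,0,0],[-6.5,4,2.5,0,0],[-6.5,7,4.2,0,0],[-6.5,10,6,0,0],[-6.5,13,7.8,0,0],[-6.5,16,9.6,0,0],[-6.5,18,10.8,0,0],[-6.5,18.6,11,0,0],[-6.5,18.6,11,0,0],[-6.5,18.6,11,0,0]])

```text
t: 11.6
ee_pos: [0.6505, -0.0927, 0.1207]
tool_rot: [[-0.006, 1.0, 0.006], [-0.0, 0.006, -1.0], [-1.0, -0.006, 0.0]]
contact_force: [0.3, 0.3, 0.3]
opening: 0.267
```

```bash
python3 - <<'E'
from h import *
go(.652,-.094,.046)
E
```

```text
shift cm [7.47 0.19 0.13] turn to align y with +x 0.0056 t 11.6 op 0.26662471186635883 f [0.3 0.3 0.3] [ 0.6505 -0.0927  0.1207]
```

Request:
arm_command(series=[[3,0.2,0.1,0,0],[5,0.2,0.1,0,0],[6.2,0.2,0.1,0,0],[7,0.2,0.1,0,0],[7.4,0.2,0.1,0,0],[7.5,0.2,0.1,0,0],[7.5,0.2,0.1,0,0]])

```text
t: 12.3
ee_pos: [0.6525, -0.0938, 0.0464]
tool_rot: [[-0.004, 1.0, 0.006], [-0.001, 0.006, -1.0], [-1.0, -0.004, 0.001]]
contact_force: [-0.1, -0.3, -1.5]
opening: 0.265
```

Request:
arm_command(series=[[0,0,0,0,3.5],[0,0,0,0,5],[0,0,0,0,6],[0,0,0,0,6],[0,0,0,0,6],[-2,0,0,0,6],[-5,0,0,0,6],[-9,0,0,0,6],[-14,0,0,0,6],[-16,0,0,0,6],[-16,0,0,0,6]])

```text
t: 13.4
ee_pos: [0.6549, -0.094, 0.2111]
tool_rot: [[0.004, 1.0, 0.006], [-0.003, 0.006, -1.0], [-1.0, 0.004, 0.003]]
contact_force: [0.2, 0.0, -0.1]
opening: 0.653
```

```bash
python3 - <<'E'
from h import *
go(.4516,.1615,.22)
q,d=bot.snapshot('scene');cv2.imwrite('pics/s6.png',cv2.resize(q[100:280,130:400],(810//1,540))[:, :800])
W=world('scene',d)
m=(np.hypot(W[...,0]-.652,W[...,1]+.094)<.04)&(W[...,2]>.04)&(W[...,2]<.13)
print(m.sum(),np.nanpercentile(W[m],[2,50,98],axis=0).round(4) if m.sum() else '')
E
```

```text
shift cm [ -1.04 -20.18 -25.67] turn to align y with +x 0.0058 t 13.4 op 0.6528054709554022 f [ 0.2  0.  -0.1] [ 0.6549 -0.094   0.2111]
148 [[ 0.6415 -0.1073  0.0414]
 [ 0.6579 -0.0909  0.0649]
 [ 0.669  -0.0798  0.0759]]
```

View pics/s6.png

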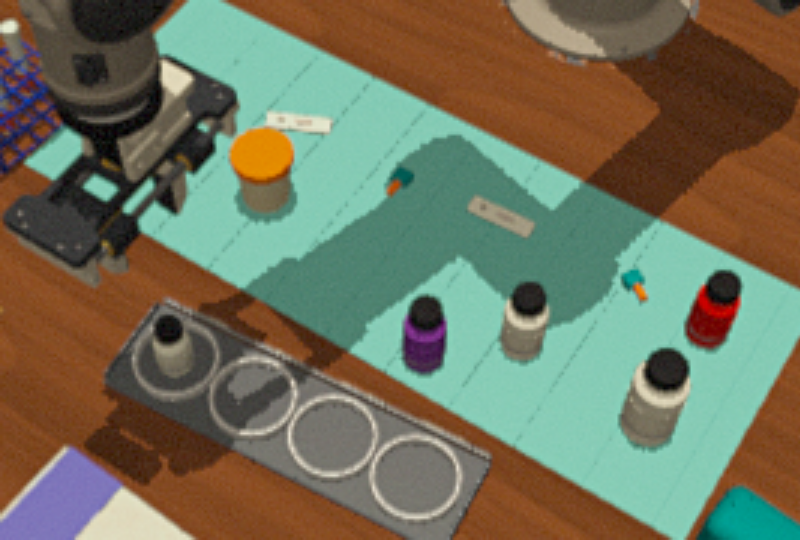

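Picture: bottle_a stands upright in ring_1 (172,345); the others are untouched. On to b.

Request:
arm_command(series=[[-1,-20.2,-25.7,0,6.5],[-1,-20.2,-25.7,0,6.5],[-1,-20.2,-25.7,0,6.5],[-1,-20.2,-25.7,0,6.5],[-1,-20.2,-25.7,0,6.5],[-1,-20.2,-25.7,0,6.5],[-1,-20.2,-25.7,0,6.5],[-1,-20.2,-25.7,0,6.5],[-1,-20.2,-25.7,0,6.5]])

```text
t: 14.35
ee_pos: [0.4496, 0.1622, 0.2167]
tool_rot: [[-0.003, 1.0, 0.007], [-0.002, 0.007, -1.0], [-1.0, -0.003, 0.002]]
contact_force: [-0.0, -0.7, 0.3]
opening: 0.706
```

```bash
python3 - <<'E'
from h import *
p,*r=wrist_cap(.086,(.4516,.1615));print(r)
x,y=r[0];go(x,y-.001,.056)
E
```

```text
[array([0.451, 0.164]), array([0.0308, 0.0307]), np.float64(0.0845), np.int64(723)]
shift cm [16.08  0.12 -0.17] turn to align y with +x 0.0059 t 14.4 op 0.7088839072202706 f [-0.1  0.1  0.2] [0.4502 0.1617 0.2168]
```

Request:
arm_command(newtons=20, series=[[4,0.1,-0.1,0,6.5],[8,0.1,-0.1,0,6.5],[11,0.1,-0.1,0,6.5],[14,0.1,-0.1,0,6.5],[15.5,0.1,-0.1,0,6.5],[16.1,0.1,-0.1,0,6.5],[16.1,0.1,-0.1,0,4],[16.1,0.1,-0.1,0,2],[16.1,0.1,-0.1,0,0],[16.1,0.1,-0.1,0,0],[16.1,0.1,-0.1,0,0],[16.1,0.1,-0.1,0,0]])

```text
t: 15.6
ee_pos: [0.4512, 0.1624, 0.0564]
tool_rot: [[-0.001, 1.0, 0.006], [-0.002, 0.006, -1.0], [-1.0, -0.002, 0.002]]
contact_force: [0.2, -0.9, 3.1]
opening: 0.317
```

Request:
arm_command(series=[[0,0,0,0,0],[0,0,0,0,0],[0,0,0,0,0],[-0.5,0,0,0,0],[-1.5,0,0,0,0],[-3,0,0,0,0],[-6,0,0,0,0],[-10,0,0,0,0],[-12,0,0,0,0],[-12,0,0,0,0]])

```text
t: 16.6
ee_pos: [0.4532, 0.1631, 0.1801]
tool_rot: [[0.006, 1.0, 0.006], [-0.001, 0.006, -1.0], [-1.0, 0.006, 0.001]]
contact_force: [-0.2, 0.2, -1.1]
opening: 0.315
```

```bash
python3 - <<'E'
from h import *
go(.645,-.011,.18)
E
```

```text
shift cm [ 0.13 19.07 17.52] turn to align y with +x 0.0062 t 16.6 op 0.31526412146467214 f [-0.2  0.2 -1.1] [0.4532 0.1631 0.1801]
```

b is held (opening 29 mm ≈ cap, force −1.1 N). To ring_2.

Request:
arm_command(series=[[0,3,2.7,0,0],[0,6,5.5,0,0],[0,9,8.2,0,0],[0,12,11,0,0],[0,15,13.8,0,0],[0,17.5,16,0,0],[0,19,17.5,0,0],[0,19,17.5,0,0],[0,19,17.5,0,0]])

```text
t: 17.5
ee_pos: [0.6434, -0.0107, 0.1798]
tool_rot: [[0.003, 1.0, 0.005], [0.0, 0.005, -1.0], [-1.0, 0.003, -0.0]]
contact_force: [0.7, 0.1, -1.0]
opening: 0.316
```

```bash
python3 - <<'E'
from h import *
go(.645,-.012,.0655)
E
```

```text
shift cm [11.43  0.12  0.13] turn to align y with +x 0.0054 t 17.5 op 0.31641374393794003 f [ 0.7  0.1 -1. ] [ 0.6434 -0.0107  0.1798]
```

Request:
arm_command(series=[[4,0.1,0.1,0,0],[7,0.1,0.1,0,0],[9.5,0.1,0.1,0,0],[10.7,0.1,0.1,0,0],[11.2,0.1,0.1,0,0],[11.4,0.1,0.1,0,0],[11.4,0.1,0.1,0,0]])

```text
t: 18.2
ee_pos: [0.6454, -0.0116, 0.0669]
tool_rot: [[0.005, 1.0, 0.006], [-0.0, 0.006, -1.0], [-1.0, 0.005, 0.0]]
contact_force: [0.2, 0.2, -0.6]
opening: 0.321
```

Request:
arm_command(series=[[0,0,0,0,4],[0,0,0,0,5.5],[0,0,0,0,6.5],[0,0,0,0,6.5],[0,0,0,0,6.5],[-2,0,0,0,6.5],[-5,0,0,0,6.5],[-9,0,0,0,6.5],[-14,0,0,0,6.5],[-16,0,0,0,6.5],[-16,0,0,0,6.5]])

```text
t: 19.3
ee_pos: [0.6463, -0.0117, 0.2314]
tool_rot: [[0.013, 1.0, 0.006], [-0.001, 0.006, -1.0], [-1.0, 0.013, 0.001]]
contact_force: [0.9, 0.2, -0.3]
opening: 0.708
```

```bash
python3 - <<'E'
from h import *
go(.460,.300,.23)
q,d=bot.snapshot('scene');W=world('scene',d)
for x,y in((.652,-.094),(.645,-.011)):
    m=(np.hypot(W[...,0]-x,W[...,1]-y)<.03)&(W[...,2]>.03)&(W[...,2]<.11)
    print(m.sum(),np.nanpercentile(W[m],[2,50,98],axis=0).round(4) if m.sum() else '')
E
```

```text
shift cm [ -0.13 -18.45 -31.28] turn to align y with +x 0.0058 t 19.3 op 0.7083801689026521 f [ 0.9  0.2 -0.3] [ 0.6463 -0.0117  0.2314]
175 [[ 0.6418 -0.1058  0.0321]
 [ 0.6584 -0.0896  0.0559]
 [ 0.67   -0.0797  0.0766]]
294 [[ 0.635  -0.0262  0.031 ]
 [ 0.6549 -0.0044  0.0699]
 [ 0.6676  0.0082  0.0966]]
```

b stands at its full height in ring_2. On to c.

Request:
arm_command(series=[[0,-18.5,-31.3,0,7.5],[0,-18.5,-31.3,0,7.5],[0,-18.5,-31.3,0,7.5],[0,-18.5,-31.3,0,7.5],[0,-18.5,-31.3,0,7.5],[0,-18.5,-31.3,0,7.5],[0,-18.5,-31.3,0,7.5],[0,-18.5,-31.3,0,7.5],[0,-18.5,-31.3,0,7.5],[0,-18.5,-31.3,0,7.5]])

```text
t: 20.35
ee_pos: [0.4586, 0.2994, 0.2257]
tool_rot: [[0.006, 1.0, 0.006], [-0.002, 0.006, -1.0], [-1.0, 0.006, 0.002]]
contact_force: [0.2, -0.1, 0.1]
opening: 0.819
```

```bash
python3 - <<'E'
from h import *
p,*r=wrist_cap(.108,(.460,.3005));print(r)
x,y=r[0];go(x,y-.001,.078)
E
```

```text
[array([0.46055, 0.3033 ]), array([0.0361, 0.0372]), np.float64(0.1066), np.int64(1115)]
shift cm [14.79  0.05 -0.37] turn to align y with +x 0.0045 t 20.4 op 0.816791285624789 f [ 0.2 -0.1 -0.4] [0.459  0.2989 0.2259]
```

Request:
arm_command(newtons=25, series=[[4,0.1,-0.2,0,7.5],[8,0.1,-0.3,0,7.5],[11,0.1,-0.3,0,7.5],[13.5,0.1,-0.3,0,7.5],[14.5,0.1,-0.3,0,7.5],[14.8,0.1,-0.3,0,7.5],[14.8,0.1,-0.3,0,5],[14.8,0.1,-0.3,0,2],[14.8,0.1,-0.3,0,0],[14.8,0.1,-0.3,0,0],[14.8,0.1,-0.3,0,0],[14.8,0.1,-0.3,0,0]])

```text
t: 21.6
ee_pos: [0.4611, 0.3018, 0.0783]
tool_rot: [[0.007, 1.0, 0.005], [-0.002, 0.005, -1.0], [-1.0, 0.007, 0.002]]
contact_force: [-1.0, -0.6, 1.2]
opening: 0.387
```

Request:
arm_command(series=[[0,0,0,0,0],[0,0,0,0,0],[0,0,0,0,0],[-0.5,0,0,0,0],[-1.5,0,0,0,0],[-3,0,0,0,0],[-6,0,0,0,0],[-10,0,0,0,0],[-12,0,0,0,0],[-12,0,0,0,0]])

```text
t: 22.6
ee_pos: [0.4618, 0.3028, 0.2022]
tool_rot: [[0.014, 1.0, 0.005], [0.002, 0.005, -1.0], [-1.0, 0.014, -0.002]]
contact_force: [0.8, 0.1, -1.7]
opening: 0.387
```

```bash
python3 - <<'E'
from h import *
go(.638,.072,.205)
E
```

```text
shift cm [-0.07 17.51 23.17] turn to align y with +x 0.0048 t 22.6 op 0.38667353463732146 f [ 0.8  0.1 -1.7] [0.4618 0.3028 0.2022]
```

Request:
arm_command(series=[[0,3,4,0,0],[0,6,8,0,0],[0,9,12,0,0],[0,12,16,0,0],[0,14.5,19.2,0,0],[0,16.5,21.8,0,0],[0,17.5,23.1,0,0],[0,17.5,23.1,0,0],[0,17.5,23.1,0,0]])

```text
t: 23.5
ee_pos: [0.637, 0.0735, 0.2033]
tool_rot: [[0.012, 1.0, 0.005], [0.002, 0.005, -1.0], [-1.0, 0.012, -0.002]]
contact_force: [-0.8, 0.5, -2.3]
opening: 0.386
```

```bash
python3 - <<'E'
from h import *
go(.638,.072,.088)
E
```

```text
shift cm [11.53 -0.03  0.18] turn to align y with +x 0.0049 t 23.5 op 0.38584483556139726 f [-0.8  0.5 -2.3] [0.637  0.0735 0.2033]
```

Request:
arm_command(series=[[4,0,0.1,0,0],[7,0,0.1,0,0],[9.5,0,0.1,0,0],[10.8,0,0.1,0,0],[11.3,0,0.1,0,0],[11.5,0,0.1,0,0],[11.5,0,0.1,0,0]])

```text
t: 24.2
ee_pos: [0.6389, 0.0732, 0.0894]
tool_rot: [[0.014, 1.0, 0.005], [0.002, 0.005, -1.0], [-1.0, 0.014, -0.002]]
contact_force: [0.4, -0.5, -1.8]
opening: 0.385
```

Request:
arm_command(series=[[0,0,0,0,4.5],[0,0,0,0,6],[0,0,0,0,7.5],[0,0,0,0,7.5],[0,0,0,0,7.5],[-2,0,0,0,7.5],[-5,0,0,0,7.5],[-9,0,0,0,7.5],[-14,0,0,0,7.5],[-17,0,0,0,7.5],[-17,0,0,0,7.5]])

```text
t: 25.3
ee_pos: [0.6386, 0.0728, 0.2655]
tool_rot: [[0.024, 1.0, 0.005], [0.002, 0.005, -1.0], [-1.0, 0.024, -0.002]]
contact_force: [0.3, 0.6, 0.7]
opening: 0.82
```

```bash
python3 - <<'E'
from h import *
go(.482,-.2945,.25)
q,d=bot.snapshot('scene');W=world('scene',d)
for x,y in((.652,-.094),(.645,-.011),(.638,.073)):
    m=(np.hypot(W[...,0]-x,W[...,1]-y)<.03)&(W[...,2]>.03)&(W[...,2]<.13)
    print(m.sum(),np.nanpercentile(W[m],[2,50,98],axis=0).round(4) if m.sum() else '')
E
```

```text
shift cm [  1.08 -15.88  36.65] turn to align y with +x 0.0053 t 25.3 op 0.81961601703178 f [0.3 0.6 0.7] [0.6386 0.0728 0.2655]
174 [[ 0.6418 -0.1066  0.0319]
 [ 0.6585 -0.0899  0.058 ]
 [ 0.6703 -0.0797  0.0761]]
294 [[ 0.6347 -0.0258  0.0319]
 [ 0.6547 -0.0047  0.0697]
 [ 0.6675  0.0083  0.0963]]
476 [[0.6263 0.0571 0.0328]
 [0.6514 0.0822 0.0893]
 [0.6655 0.0985 0.1178]]
```

Three stand at the right heights. On to d (keeping above 0.25).

Request:
arm_command(series=[[0.9,-15.9,36.7,0,8.8],[0.9,-15.9,36.7,0,8.8],[0.9,-15.9,36.7,0,8.8],[0.9,-15.9,36.7,0,8.8],[0.9,-15.9,36.7,0,8.8],[0.9,-15.9,36.7,0,8.8],[0.9,-15.9,36.7,0,8.8],[0.9,-15.9,36.7,0,8.8],[0.9,-15.9,36.7,0,8.8],[0.9,-15.9,36.7,0,8.8],[0.9,-15.9,36.7,0,8.8]])

```text
t: 26.45
ee_pos: [0.4806, -0.294, 0.2482]
tool_rot: [[0.018, 1.0, 0.006], [0.004, 0.006, -1.0], [-1.0, 0.018, -0.004]]
contact_force: [-0.2, -0.2, 0.8]
opening: 0.956
```

```bash
python3 - <<'E'
from h import *
p,*r=wrist_cap(.134,(.482,-.293));print(r)
x,y=r[0];go(x,y-.001,.104)
E
```

```text
[array([ 0.4825, -0.2919]), array([0.0424, 0.0418]), np.float64(0.1326), np.int64(1510)]
shift cm [14.45 -0.1  -0.03] turn to align y with +x 0.0068 t 26.5 op 0.9579377547251746 f [0.2 0.2 0.8] [ 0.4809 -0.2937  0.2485]
```

Request:
arm_command(newtons=35, series=[[4,-0.1,0,0,8.8],[7,-0.1,0,0,8.8],[10,-0.1,0,0,8.8],[12.5,-0.1,0,0,8.8],[14,-0.1,0,0,8.8],[14.5,-0.1,0,0,8.8],[14.5,-0.1,0,0,6],[14.5,-0.1,0,0,3],[14.5,-0.1,0,0,0],[14.5,-0.1,0,0,0],[14.5,-0.1,0,0,0],[14.5,-0.1,0,0,0]])

```text
t: 27.7
ee_pos: [0.4826, -0.2933, 0.1038]
tool_rot: [[0.018, 1.0, 0.007], [0.003, 0.007, -1.0], [-1.0, 0.018, -0.003]]
contact_force: [0.1, 0.1, 0.0]
opening: 0.48
```

Request:
arm_command(series=[[0,0,0,0,0],[0,0,0,0,0],[0,0,0,0,0],[-0.5,0,0,0,0],[-1.5,0,0,0,0],[-3,0,0,0,0],[-6,0,0,0,0],[-10,0,0,0,0],[-13.5,0,0,0,0],[-13.5,0,0,0,0]])

```text
t: 28.7
ee_pos: [0.482, -0.2953, 0.245]
tool_rot: [[0.027, 1.0, 0.007], [-0.004, 0.007, -1.0], [-1.0, 0.027, 0.004]]
contact_force: [-0.1, -0.2, -2.7]
opening: 0.449
```

```bash
python3 - <<'E'
from h import *
go(.6305,.155,.245)
E
```

```text
shift cm [  0.23  15.15 -44.93] turn to align y with +x 0.0069 t 28.7 op 0.44922866438932424 f [-0.1 -0.2 -2.7] [ 0.482  -0.2953  0.245 ]
```

d is held (−2.7 N, cap width). Carry it in front of the row, then in.

Request:
arm_command(series=[[0,1,-3,0,0],[0,2,-7,0,0],[0,3,-11,0,0],[0,4,-15,0,0],[0,4.5,-19,0,0],[0,5,-23,0,0],[0,5,-27,0,0],[0,5,-31,0,0],[0,5,-35,0,0],[0,5,-39,0,0],[0,6,-42.5,0,0],[0,8,-45,0,0]])

```text
t: 29.9
ee_pos: [0.5575, 0.1577, 0.2449]
tool_rot: [[0.025, 1.0, 0.009], [-0.003, 0.009, -1.0], [-1.0, 0.025, 0.004]]
contact_force: [0.9, -0.2, -2.5]
opening: 0.45
```

Request:
arm_command(series=[[0,2,0,0,0],[0,4,0,0,0],[0,6,0,0,0],[0,7,0,0,0],[0,7.2,0,0,0],[0,7.2,0,0,0]])

```text
t: 30.5
ee_pos: [0.629, 0.1583, 0.2457]
tool_rot: [[0.023, 1.0, 0.009], [-0.004, 0.009, -1.0], [-1.0, 0.023, 0.004]]
contact_force: [0.4, 0.3, -2.6]
opening: 0.447
```

```bash
python3 - <<'E'
from h import *
go(.6305,.1555,.114)
E
```

```text
shift cm [13.17 -0.15  0.23] turn to align y with +x 0.0087 t 30.5 op 0.4465508507430457 f [ 0.4  0.3 -2.6] [0.629  0.1583 0.2457]
```

Request:
arm_command(series=[[4,0,0.1,0,0],[7,-0.1,0.2,0,0],[10,-0.1,0.2,0,0],[11.8,-0.1,0.2,0,0],[12.6,-0.1,0.2,0,0],[13,-0.1,0.2,0,0],[13.1,-0.1,0.2,0,0],[13.1,-0.1,0.2,0,0]])

```text
t: 31.3
ee_pos: [0.6314, 0.1559, 0.1159]
tool_rot: [[0.025, 1.0, 0.009], [-0.003, 0.009, -1.0], [-1.0, 0.024, 0.004]]
contact_force: [0.2, 1.2, -1.7]
opening: 0.452
```

```bash
python3 - <<'E'
from h import *
go(.6305,.1555,.1125)
E
```

```text
shift cm [ 0.33 -0.1   0.04] turn to align y with +x 0.0088 t 31.3 op 0.4523188994306556 f [ 0.2  1.2 -1.7] [0.6314 0.1559 0.1159]
```

Lower the last 2–3 mm, release gently, rise.

Request:
arm_command(series=[[0.15,0,0,0,0],[0.25,0,0,0,0],[0.3,0,0,0,0],[0.3,0,0,0,5],[0.3,0,0,0,6],[0.3,0,0,0,7.5],[0.3,0,0,0,8.8],[0.3,0,0,0,8.8],[0.3,0,0,0,8.8]])

```text
t: 32.2
ee_pos: [0.6315, 0.1559, 0.1129]
tool_rot: [[0.025, 1.0, 0.009], [-0.003, 0.009, -1.0], [-1.0, 0.025, 0.004]]
contact_force: [-0.4, -0.3, -0.4]
opening: 0.92
```

Request:
arm_command(series=[[-2,0,0,0,8.8],[-5,0,0,0,8.8],[-9,0,0,0,8.8],[-13,0,0,0,8.8],[-14,-2,0,0,8.8],[-14,-6,-3,0,8.8],[-14,-11,-7,0,8.8],[-14,-15,-11,0,8.8],[-14,-18,-15,0,8.8],[-14,-18,-17,0,8.8],[-14,-18,-17,0,8.8]])

```text
t: 33.3
ee_pos: [0.4444, 0.3285, 0.2482]
tool_rot: [[0.025, 1.0, 0.014], [-0.002, 0.014, -1.0], [-1.0, 0.025, 0.002]]
contact_force: [0.6, -0.7, -0.1]
opening: 0.96
```

```bash
python3 - <<'E'
from h import *
go(.5,.3,.25)
p,e=bot.snapshot('top');q,d=bot.snapshot('scene');W=world('scene',d);V=world('top',e)
for x,y in((.652,-.094),(.645,-.011),(.638,.073),(.6305,.156)):
  for U in(W,V):
    m=(np.hypot(U[...,0]-x,U[...,1]-y)<.034)&(U[...,2]>.03)&(U[...,2]<.16)
    t=np.nanpercentile(U[m][:,2],98);A=U[m&(U[...,2]>t-.006)];print(t.round(4),((A.min(0)+A.max(0))/2).round(4))
print(top_of(W,217,152,12),top_of(V,299,220,16))
cv2.imwrite('pics/s7.png',np.vstack([cv2.resize(q[95:290,130:400],(540,390)),cv2.resize(p[120:270,110:440],(540,210))[:, :540]]))
E
```

```text
shift cm [-0.04  5.53  2.92] turn to align y with +x 0.0139 t 33.3 op 0.9604494226674293 f [ 0.6 -0.7 -0.1] [0.4444 0.3285 0.2482]
0.077 [ 0.6535 -0.0954  0.0748]
0.079 [ 0.6503 -0.0971  0.0767]
0.0964 [ 0.6477 -0.0126  0.0944]
0.0974 [ 0.6426 -0.0131  0.0953]
0.1182 [0.6408 0.0741 0.116 ]
0.119 [0.637  0.0737 0.1176]
0.144 [0.6338 0.1541 0.1421]
0.1455 [0.6305 0.1547 0.1432]
(array([ 4.459e-01, -1.431e-01,  7.350e-02,  6.660e-02,  2.380e+02]), array([ 0.4453, -0.143 ])) (array([ 4.412e-01, -1.451e-01,  7.430e-02,  6.330e-02,  2.740e+02]), array([ 0.4425, -0.1448]))
```

View pics/s7.png

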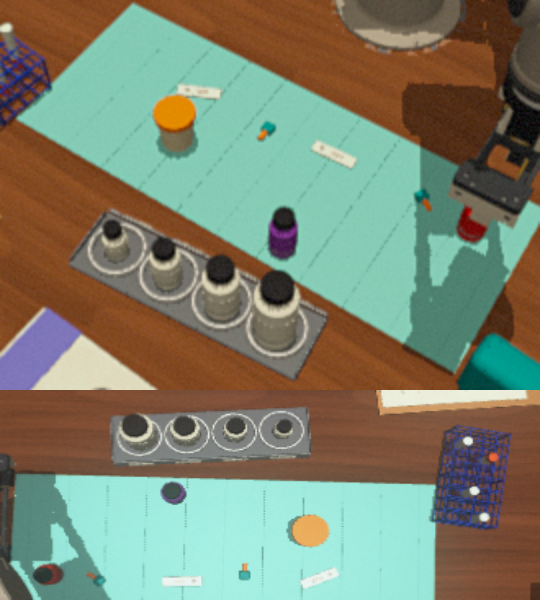

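All four stand upright in order, shortest by the blue rack. The cup and look-alikes have not moved and the gripper is clear. Handing in.

```bash
python3 -c "
from bench import bot
print(bot.sign_off())"
```

```text
the job is handed in; nothing more can be done
None
```

All four bottles now stand upright in the grey rack in height order. The shortest, bottle_a, is in ring_1 nearest the blue tube rack, then b in ring_2, c in ring_3, and the tallest, d, in ring_4. I handed in at about 33 s on the robot's clock, with the gripper clear of everything.

**Last checks:** both cameras put each bottle within a few millimetres of its ring centre. Cap tops read about 77, 97, 119 and 145 mm, which is 2–4 mm above the true heights, as the depth readings had been from the start. The specimen cup is where it was to within about 2 mm, and the last picture shows the purple and red look-alikes standing where they were.

**What failed on the way:** the first two tries at bottle_a did not lift it. The first slipped because I gripped too high on the cap; the second left the fingers open to the cap's width, so there was no squeeze. The bottle stayed standing both times, and I then gripped lower and closed fully for all four.

**What disagreed:** with the fingers that low, the openings still matched the cap widths rather than the bodies. I did not resolve why, though every carry held. The top and scene cameras also differed by up to about 5 mm in x, so I averaged them and checked each bottle with the wrist camera before gripping.

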